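# Open the cone box and point out the empty incense dish

### The job

Show the helper where the next incense cone goes. With the fingertips, gently push the sliding lid of the clear cone box at least two-thirds open, without pinching it, then point at the one incense dish on the mat that has no cone in it, and only at that one: keep the fingertips a few centimetres above its middle for at least two seconds. Then lift the hand well clear, 20 cm or more above the step; do not touch the dishes or their cones, and leave everything else standing where it is.

Things in the scene. Friction and masses are not known exactly. Their poses are not given: they have to be found in the camera images.
- box: Clear acrylic box of spare cones, fixed to the step, 140 mm long (its x) by 100 mm wide (its y) by 60 mm high; origin at the centre of its underside, z up. The lid lies in grooves between two side rails (tops at 60 mm, 92 mm apart): a 3 mm clear plate whose upper face is 55.5 mm above the origin. It slides open towards the box's own -x (roughly towards the robot), passing over the low front wall.
- lid (a joint): How far the lid has slid open towards the box's -x, in m: 0 shut, 0.090 at its stop; two-thirds is 0.060. The stop is hard and need not be reached. It starts 0 to 15 mm open, takes about 1.5 N to move and stays where it is left.
- lid_bar (a point): Centre of the top face of the black acrylic pull bar bonded across the lid, moving with it: the bar is 60 mm long (box y), 10 mm thick (box x) and stands 12 mm above the lid's plate. With the lid shut it is at x = -45 mm, y = 0, z = 67.5 mm in the box's frame; behind it (box +x) about 100 mm of flat lid lie free, where fingertips come down and push the bar's rear face towards -x. Orientation as the box.
- mat: Dark hard silicone mat, fixed, 120 mm (its x) by 300 mm (its y) by 4 mm; origin at the centre of its underside. The three incense dishes stand on it in a row along its y, about 95 mm apart.
- dish_a: The incense dish with no cone: round stubby aluminium dish, 64 mm across the rim, 17 mm high, inner floor 5 mm up, loose on the mat; origin at the centre of its underside, z up. It may have any of the three places in the row. This is the one to point at.
- dish_b: Dish of the same kind that holds a cone (cone_b). Origin as for dish_a.
- dish_c: Dish of the same kind that holds a cone (cone_c). Origin as for dish_a.
- cone_b: Brown incense cone, 24 mm across the foot, 40 mm high, standing loose in dish_b (its tip is 45 mm above that dish's underside); origin at the centre of its foot.
- cone_c: The same, standing in dish_c.
- rooster: White ceramic rooster figurine, 95 mm high, foot 44 mm across, behind the box (at the box's +x); origin at the centre of its foot. Leave it alone.
- ladle: Small stainless ladle lying beside the box; bowl 48 mm across and 20 mm high, handle 140 mm long towards its own -x; origin under the middle of the bowl. Leave it alone.
- cup_a: White porcelain tea cup, 56 mm across, 38 mm high, behind the mat (at the mat's +x); origin at the centre of its underside. Leave it alone.
- cup_b: Second tea cup, the same as cup_a, also behind the mat. Leave it alone.
- candle: Battery tea-light candle, 38 mm across, 50 mm high with its flame tip, in front of the mat (at the mat's -x); origin at the centre of its underside. Leave it alone.
There are look-alikes about, which are no part of the job. What is shaped like the dish_a but red or turquoise is not meant.

How it is judged:
By the outcome, as a careful person would: the job done as asked, in the order asked, and still so for the second after the job is handed in, with the robot touching nothing.
It also fails if it takes over 54 s, if anything falls off the work surface, if the arm or the gripper's body presses on something with over 40 N, if the wrist force passes 120 N, or if a joint passes its speed limit or range.

### The arm

A 7-joint arm with a two-finger parallel gripper is mounted at the origin on the work surface. World frame = base frame: x ahead of the robot, y to its left, z up, the work surface at z = 0. Lengths are in m, angles in rad, forces in N, time in s.
With the tool pointing down it reaches from about 0.425 to 0.875 m from the base axis. Payload 4.7 kg.
Tool frame: the origin (TCP) lies midway between the tips of the shut fingers; the grasp point (between the pads) lies 19 mm behind it; z points along the fingers, y is the line along which they close (so a half turn about z gives the same grasp; the last joint's range is limited). The gripper opens to 85 mm and grips with 20 to 120 N. Pads are 22 mm wide; open, the fingers measure 114 mm over their backs; the gripper's body (76 mm by 85 mm) begins 54 mm behind the grasp point. The pads swing forward as they close: fully open they stand 13 mm farther back than shut.
Start: joints at [0.014, 0.321, -0.07, 1.45, 0.023, 1.371, -0.057], TCP at [0.65, -0, 0.231] pointing down, gripper open.
Joint ranges: [-2.86, 2.86], [-0.3, 2.09], [-1.38, 1.24], [0.06, 2.45], [-1.56, 4.7], [0.09, 2.05], [-2.69, 2.69]. Speed limits (rad/s): [2.57, 2.57, 3.14, 3.14, 3.14, 3.14, 3.14].

### API

Orientations are given as [roll, pitch, yaw] about the fixed x, y, z axes, in that order (R = Rz(yaw) Ry(pitch) Rx(roll)).
In Python, from cell import ctrl gives the robot as it stands.
- The arm moves only by the tool servo_tool, never from a script. Its argument "targets" is a list of rows, each a list of 4 numbers: the shift along the tool's x, y, z in m, then the turn about the tool's z in rad. In form: [[tx, ty, tz, roll], ...]. A call has 1 to 8 rows; each row is the pose to reach, as a shift and turn from the pose commanded when the call began, along the tool's axes at that moment; what a row does not reach only later rows make up. A row lasts 1/8 s, in which the tool goes at most 62.5 mm and 10.7 degrees, less where a joint would pass 70% of its speed; a pose out of reach is approached as far as the arm can. A call with a gripper value outside its range is refused whole. "grip" is the finger opening in m, from 0 to 0.0854, set as the call begins (left out, the last holds). The fingers move at their own pace and stop on an object; the grip force is fixed at half the most. Time passes only in rows, so rows that repeat a pose let the fingers close. It gives the time, the measured TCP pose, the force, the opening and the grip force at its end, in the units of the state.
- ctrl.sense(): the state, without advancing time (a new reading comes with each control period).
- ctrl.capture(name): name is "scene" or "side" or "wrist"; returns a dict with "img" (480x640x3 uint8, red, green, blue), "depth" (480x640 float32, m along the optical axis (not along the pixel's ray), 0 where there is no reading), "K" (3x3 intrinsics, pixels), "cam_to_world" (4x4, takes a point from camera to world coordinates); the wrist camera has in their place "mount" (4x4, takes a point from camera to tool coordinates, whose origin is the TCP and whose axes are the flange's). Camera axes: x right, y up, looking along -z (the intrinsics and any distortion apply to the point x, -y, -z); pixel columns grow to the right and rows downward; lengths in m; the calibration is good to about 2 mm. The wrist camera is an equidistant fisheye: a pixel r from the principal point sees the ray r / f radians off the axis. A picture is of the moment at which its call begins: read the wrist's pose just before it.
- ctrl.job_done(): hands the job in; it is judged then, once.
The state is a dict: "time": time; "joint_pos": joint angles; "dq": joint speeds; "tau": joint torques, N m; "tcp_pos": TCP position; "eef_rot": TCP orientation; "wrist_force": force on the tool from outside, world axes, zero at the start; "moment": the same for the moment, N m; "width": finger opening in m; "grip_force": force on a finger pad.
Only numpy, scipy, OpenCV 4.12 (cv2) and the standard library are available. Lean on these libraries where they do the work, as an engineer would, in place of code of your own. Each camera call takes 0.05 s, during which the arm holds its last target. There are 200 camera calls.

## Working session

There is one attempt and no reset: what is moved stays moved. The work goes in short steps, Python scripts to look and compute and a tool call to move; the robot and the scene stay as the last step left them, time stands still between calls to the robot, and variables do not carry over. Pictures are saved under pics/ and viewed, at most 10 in all, crops included, and the job is handed in when it is done.

Besides the shell and the picture viewer there is one more tool, called in YAML: its name, and indented under it one key for each argument. servo_tool: Moves the arm, as the interface text tells. Its arguments: {"type":"object","properties":{"targets":{"type":"array"},"grip":{"type":"number"}},"required":["targets"]}

```bash
mkdir -p pics; ls; python3 - <<'E'
from cell import ctrl
import cv2,numpy as np,pickle
s=ctrl.sense();print(s)
d={}
for n in("scene","side"):
    c=ctrl.capture(n);d[n]=c;cv2.imwrite(f"pics/{n}1.png",c["img"][:,:,::-1]);print(n,c["K"],c["cam_to_world"])
pickle.dump(d,open("c1.pkl","wb"))
E
```

```text
pics
{'time': 0.0, 'joint_pos': array([ 0.0141263 ,  0.32179617, -0.0701061 ,  1.45168991,  0.02257825,
        1.37081114, -0.05691631]), 'dq': array([ 1.34204209e-04, -6.06206183e-04, -1.28676969e-03, -8.64767245e-05,
        8.83837851e-04,  7.50751064e-04, -5.96554328e-04]), 'tau': array([-1.25131752e-03, -4.93579853e+01, -3.82724963e-01, -3.14334905e+01,
        1.30020955e-02,  1.12603378e-02,  4.26072404e-06]), 'tcp_pos': array([ 6.49449686e-01, -4.59057244e-05,  2.30233610e-01]), 'eef_rot': array([-3.13967656e+00,  7.24744617e-05,  1.57080061e+00]), 'wrist_force': array([0.48848649, 0.09665025, 0.21300203]), 'moment': array([-0.00991029, -0.07631893,  0.00713468]), 'grip_force': 0.0, 'width': 0.08524815422408247}
scene [[484.11904203   0.         322.2522522 ]
 [  0.         484.11904203 241.83072333]
 [  0.           0.           1.        ]] [[ 1.13275679e-01 -7.43980489e-01  6.58529918e-01  1.19916840e+00]
 [ 9.93563552e-01  8.46230597e-02 -7.53020927e-02 -6.47261324e-02]
 [ 2.96471235e-04  6.62821220e-01  7.48777632e-01  8.14677955e-01]
 [ 0.00000000e+00  0.00000000e+00  0.00000000e+00  1.00000000e+00]]
side [[433.17424537   0.         320.46098165]
 [  0.         433.17424537 235.71250505]
 [  0.           0.           1.        ]] [[-0.98377582  0.12640444 -0.12730696  0.41200853]
 [-0.17931245 -0.6703668   0.72003847  0.53112641]
 [ 0.0056737   0.73118416  0.68215654  0.59201775]
 [ 0.          0.          0.          1.        ]]
```

View pics/scene1.png

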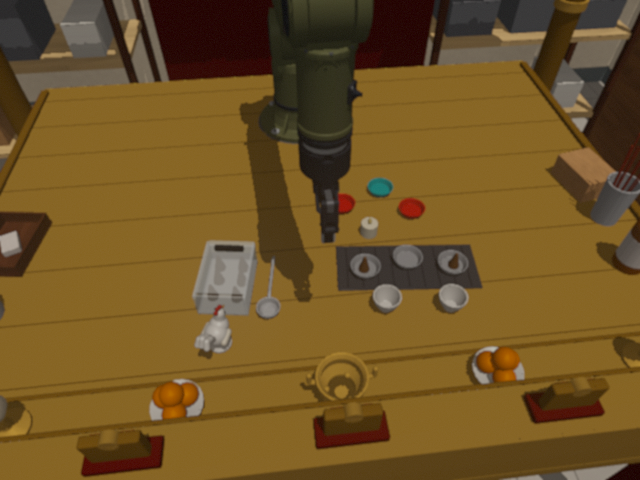

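View pics/side1.png

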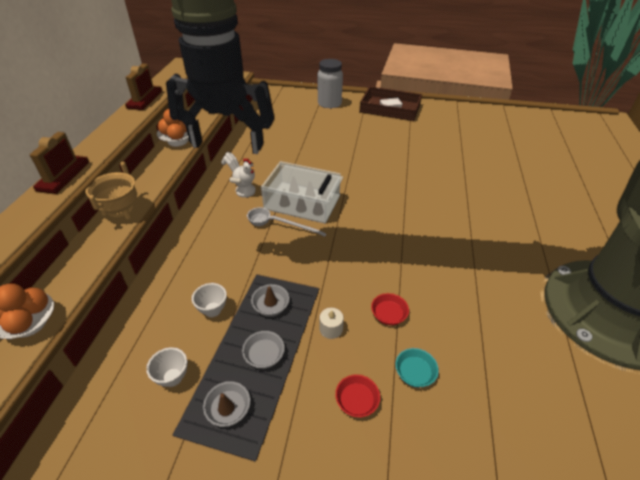

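Scene image: the box's black bar is at (229,248). The dishes on the mat are at (365,265) with a cone, (408,257) empty, and (453,262) with a cone. Look-alikes are red at (343,204) and (411,209), and turquoise at (379,188). By the description, the target is the middle dish at (408,257), which the side view also shows empty at (263,350).

```bash
cat > h.py <<'E'
import numpy as np,cv2
def cast(c,uv,z):
    uv=np.atleast_2d(uv).astype(float);K=c["K"];T=c["cam_to_world"]
    r=np.c_[(uv[:,0]-K[0,2])/K[0,0],-(uv[:,1]-K[1,2])/K[1,1],-np.ones(len(uv))]@T[:3,:3].T
    return T[:3,3]+r*((z-T[2,3])/r[:,2])[:,None]
def blob(mask,uv):
    n,l,st,ce=cv2.connectedComponentsWithStats(mask.astype(np.uint8))
    k=[i for i in range(1,n) if st[i,4]>15]; i=min(k,key=lambda i:np.hypot(*(ce[i]-uv)))
    return l==i
E
python3 - <<'E'
import pickle,cv2,numpy as np
from h import *
d=pickle.load(open("c1.pkl","rb"))
for n,bar,dish in(("scene",(229,248),(408,257)),("side",(325,185),(263,350))):
    c=d[n];im=c["img"].astype(int)
    # bar
    m=blob(im.max(2)<60,bar);ys,xs=np.nonzero(m)
    (cx,cy),wh,a=cv2.minAreaRect(np.c_[xs,ys].astype(np.float32));print(n,"bar",len(xs),cx,cy,wh,a,"top:",cast(c,(cx,cy),.065))
    P=cast(c,np.c_[xs,ys],.065)[:,:2];print(" world rect",cv2.minAreaRect(P.astype(np.float32)*1000))
    # dish
    m=(im.min(2)>95)&(im.max(2)-im.min(2)<30);m=blob(m,dish);ys,xs=np.nonzero(m)
    P=cast(c,np.c_[xs,ys],.021)[:,:2]*1000
    print(" dish",len(xs),cv2.minEnclosingCircle(P.astype(np.float32)),P.mean(0))
    dp=c["depth"];print(" depth at dish",dp[dish[1],dish[0]])
c=d["scene"]["img"];a=cv2.resize(c[225:325,180:300],None,fx=4,fy=4,interpolation=2)
b=cv2.resize(c[225:325,330:490],None,fx=2.5,fy=2.5,interpolation=2)
b=cv2.copyMakeBorder(b,0,a.shape[0]-b.shape[0],0,0,0)[:, :320]
b2=cv2.resize(d["side"]["img"][150:230,230:360],None,fx=3,fy=3,interpolation=2)
o=np.zeros((400,800,3),np.uint8);o[:,:480]=a;o[:400,480:]=b;o=np.vstack([o[:, :],np.zeros((200,800,3),np.uint8)]);o[400:600,:390]=b2[:200];o[350:,:][:250,420:740]=cv2.resize(d["side"]["img"][270:460,170:330],(320,250))
cv2.imwrite("pics/crop1.png",o[:,:,::-1])
E
```

```text
scene bar 116 228.5 248.0 (4.0, 27.0) 90.0 top: [[ 0.53491996 -0.18172467  0.065     ]]
 world rect ((534.9114990234375, -181.62611389160156), (56.19367980957031, 10.80211067199707), 83.51028442382812)
 dish 381 ((560.1597900390625, 191.25735473632812), 30.360233306884766) [561.32717911 187.18073772]
 depth at dish 1.0497594
side bar 77 324.42645263671875 184.4558868408203 (3.944467067718506, 19.207839965820312) 30.963756561279297 top: [[ 0.52992526 -0.17766041  0.065     ]]
 world rect ((530.0000610351562, -178.3302001953125), (61.3924560546875, 8.703706741333008), 81.04844665527344)
 dish 1080 ((559.4571533203125, 189.42539978027344), 31.80052947998047) [556.99070178 190.00598205]
 depth at dish 0.66554564
```

View pics/crop1.png

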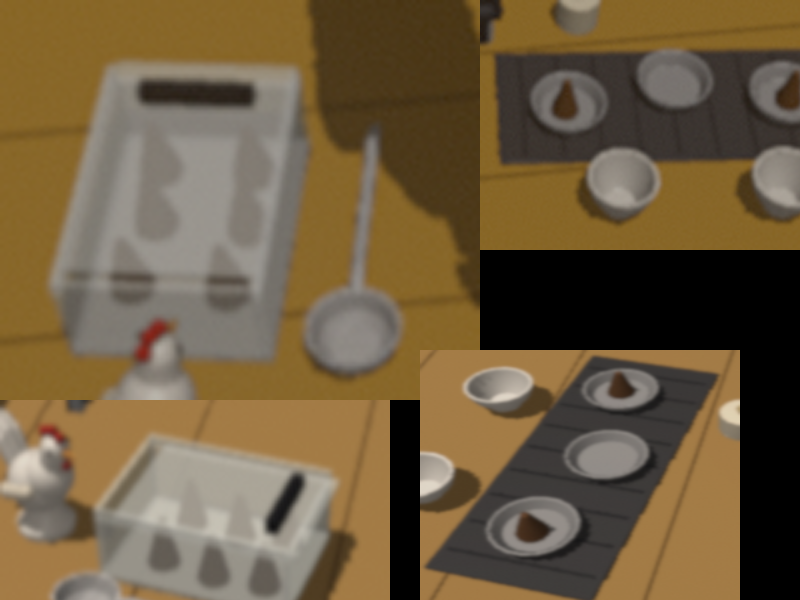

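The crop confirms the middle dish is plain aluminium and empty, with cones in both neighbours, and that the bar is near the box's front end. Next I get the box's yaw and the shift to the bar.

```bash
python3 - <<'E'
import pickle,numpy as np
from h import *
d=pickle.load(open("c1.pkl","rb"))
a=cast(d["scene"],[(206,241),(254.5,242),(193.8,296.5),(245,297.5)],.06)
b=cast(d["side"],[(230+335/3,150+82/3),(230+152/3,150+36/3),(230+100/3,150+105/3)],.06)
print(a,b,sep="\n")
print(np.degrees(np.arctan2(*(a[2]-a[0])[[1,0]])),np.degrees(np.arctan2(*(a[3]-a[1])[[1,0]])))
print("rooster/ladle",cast(d["scene"],[(214,345),(268,310),(273,260)],.0),cast(d["side"],[(245,192),(260,220),(325,235)],0))
E
```

```text
[[ 0.50575987 -0.22938476  0.06      ]
 [ 0.51998155 -0.12898153  0.06      ]
 [ 0.6452609  -0.24602183  0.06      ]
 [ 0.65852295 -0.14977117  0.06      ]]
[[ 0.49972953 -0.21597034  0.06      ]
 [ 0.63996069 -0.24808851  0.06      ]
 [ 0.65414248 -0.15905081  0.06      ]]
-6.801046910688699 -8.53417704614494
rooster/ladle [[ 0.71836665 -0.21565334  0.        ]
 [ 0.65117946 -0.11111844  0.        ]
 [ 0.52301258 -0.0952152   0.        ]] [[ 0.71458622 -0.20379516  0.        ]
 [ 0.65479833 -0.11762012  0.        ]
 [ 0.51391605 -0.09751836  0.        ]]
```

servo_tool:
  targets:
    - [-0.03, -0.01, 0, 0.02]
    - [-0.07, -0.025, 0, 0.05]
    - [-0.11, -0.045, 0.02, 0.09]
    - [-0.15, -0.06, 0.05, 0.12]
    - [-0.175, -0.07, 0.08, 0.14]
    - [-0.186, -0.073, 0.1, 0.14]
    - [-0.186, -0.073, 0.1, 0.14]
    - [-0.186, -0.073, 0.1, 0.14]
  grip: 0

```text
time: 1.1
tcp_pos: [0.5784, -0.1846, 0.1324]
eef_rot: [3.14, -0.001, 1.433]
wrist_force: [0.0, 0.4, 0.4]
width: 0.0001
grip_force: 0.0
```

```bash
python3 - <<'E'
from cell import ctrl
import cv2,numpy as np
s=ctrl.sense();print(s["time"],s["tcp_pos"],s["eef_rot"],s["width"],s["wrist_force"])
c=ctrl.capture("wrist")["img"];e=ctrl.capture("side")["img"]
o=np.hstack([cv2.resize(c,(400,300)),cv2.resize(e[80:260,200:440],(400,300))])
cv2.imwrite("pics/w1.png",o[:,:,::-1])
E
```

```text
1.1 [ 0.57840181 -0.18458886  0.13243936] [ 3.13966773e+00 -7.10280513e-04  1.43298229e+00] 8.443834704087491e-05 [0.0074436  0.38104511 0.36460774]
```

View pics/w1.png

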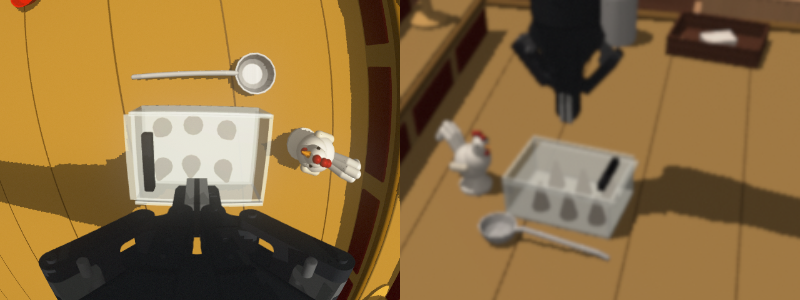

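The wrist view shows the hand square to the box, with the tips over the free lid behind the bar (bar at (148,160)) and the rooster and ladle clear. Descending.

servo_tool:
  targets:
    - [0, 0, 0.02, 0]
    - [0, 0, 0.04, 0]
    - [0, 0, 0.055, 0]
    - [0, 0, 0.062, 0]
    - [0, 0, 0.067, 0]
    - [0, 0, 0.07, 0]
    - [0, 0, 0.07, 0]

```text
time: 2.08
tcp_pos: [0.5772, -0.1861, 0.0615]
eef_rot: [3.141, 0.0, 1.431]
wrist_force: [-0.3, -0.1, -0.5]
width: -0.0001
grip_force: 0.0
```

```bash
python3 - <<'E'
from cell import ctrl
import cv2,numpy as np
c=ctrl.capture("wrist")["img"];e=ctrl.capture("side")["img"]
o=np.hstack([cv2.resize(c,(400,300)),cv2.resize(e[130:250,220:380],(400,300))])
cv2.imwrite("pics/w2.png",o[:,:,::-1])
E
```

```text
(no output)
```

View pics/w2.png

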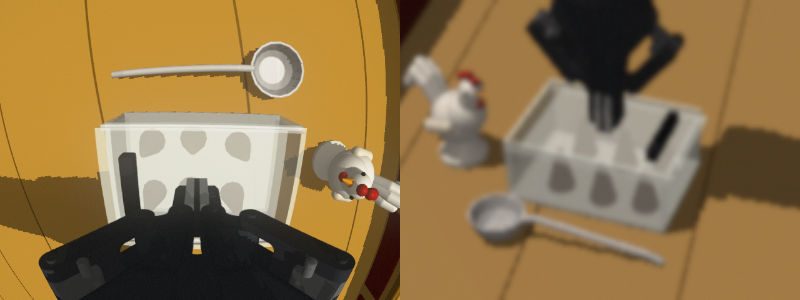

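Tips are between the rails and behind the bar, with no contact force. Pushing gently.

servo_tool:
  targets:
    - [0, -0.005, 0, 0]
    - [0, -0.01, 0, 0]
    - [0, -0.015, 0, 0]
    - [0, -0.02, 0, 0]
    - [0, -0.025, 0, 0]
    - [0, -0.03, 0, 0]
    - [0, -0.035, 0, 0]
    - [0, -0.04, 0, 0]

```text
time: 3.18
tcp_pos: [0.5376, -0.1804, 0.0615]
eef_rot: [3.14, 0.0, 1.431]
wrist_force: [2.2, -0.1, -1.1]
width: 0.0001
grip_force: 0.7
```

servo_tool:
  targets:
    - [0, -0.005, 0, 0]
    - [0, -0.01, 0, 0]
    - [0, -0.015, 0, 0]
    - [0, -0.02, 0, 0]
    - [0, -0.025, 0, 0]
    - [0, -0.03, 0, 0]
    - [0, -0.035, 0, 0]
    - [0, -0.04, 0, 0]

```text
time: 4.18
tcp_pos: [0.4975, -0.1748, 0.0614]
eef_rot: [3.141, 0.0, 1.431]
wrist_force: [1.0, 0.5, 0.4]
width: -0.0
grip_force: 0.7
```

```bash
python3 - <<'E'
from cell import ctrl
import cv2,numpy as np
from h import *
s=ctrl.sense();print(s["tcp_pos"],s["wrist_force"])
c=ctrl.capture("wrist")["img"];f=ctrl.capture("side");e=f["img"]
o=np.hstack([cv2.resize(c,(400,300)),cv2.resize(e[130:250,220:380],(400,300))])
cv2.imwrite("pics/w3.png",o[:,:,::-1])
E
```

```text
[ 0.49748694 -0.17482772  0.06136191] [0.95768689 0.48754923 0.44732802]
```

View pics/w3.png

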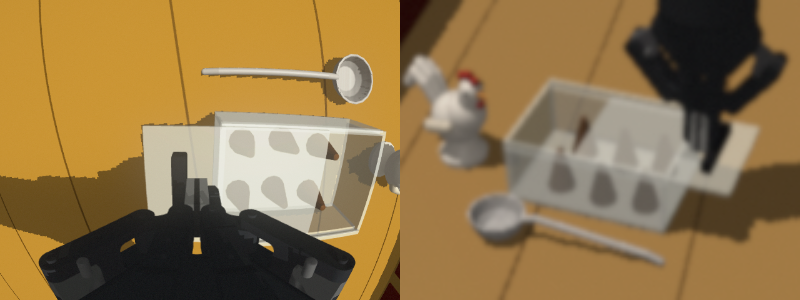

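The lid is about half open (bar at about (180,175) in the wrist view), and the push force is 1–2 N. Pushing a bit more.

servo_tool:
  targets:
    - [0, -0.004, 0, 0]
    - [0, -0.008, 0, 0]
    - [0, -0.012, 0, 0]
    - [0, -0.016, 0, 0]
    - [0, -0.019, 0, 0]
    - [0, -0.022, 0, 0]
    - [0, -0.022, 0, 0]

```text
time: 5.15
tcp_pos: [0.4755, -0.1717, 0.0613]
eef_rot: [-3.141, -0.0, 1.431]
wrist_force: [-0.3, 0.1, 0.2]
width: -0.0001
grip_force: 0.0
```

servo_tool:
  targets:
    - [0, 0.004, 0, 0]
    - [0, 0.008, 0, 0]
    - [0, 0.008, -0.02, 0]
    - [0, 0.008, -0.06, 0]
    - [0, 0.008, -0.11, 0]
    - [0, 0.008, -0.16, 0]
    - [0, 0.008, -0.19, 0]
    - [0, 0.008, -0.19, 0]

```text
time: 6.15
tcp_pos: [0.4857, -0.1734, 0.2543]
eef_rot: [3.136, 0.001, 1.431]
wrist_force: [0.2, -0.3, -0.6]
width: 0.0002
grip_force: 0.0
```

```bash
python3 - <<'E'
from cell import ctrl
import cv2,numpy as np,pickle
from h import *
d=pickle.load(open("c1.pkl","rb"))
s=ctrl.sense();print(s["tcp_pos"],s["eef_rot"],s["wrist_force"])
f=ctrl.capture("side");g=ctrl.capture("scene")
o=np.hstack([cv2.resize(g["img"][190:325,170:350],(400,300)),cv2.resize(f["img"][130:250,240:400],(400,300))])
cv2.imwrite("pics/w4.png",o[:,:,::-1])
for c,uv in((f,(352,198)),(g,(232,225))):
    m=blob(c["img"].max(2)<60,uv);ys,xs=np.nonzero(m);print(len(xs),xs.mean(),ys.mean(),cast(c,(xs.mean(),ys.mean()),.065))
E
```

```text
[ 0.48569261 -0.17338185  0.2542851 ] [3.13602550e+00 7.93577342e-04 1.43087536e+00] [ 0.21105898 -0.28808679 -0.60596566]
66 355.9848484848485 191.0909090909091 [[ 0.46385255 -0.16748187  0.065     ]]
108 233.4537037037037 224.14814814814815 [[ 0.46825865 -0.17216639  0.065     ]]
```

View pics/w4.png

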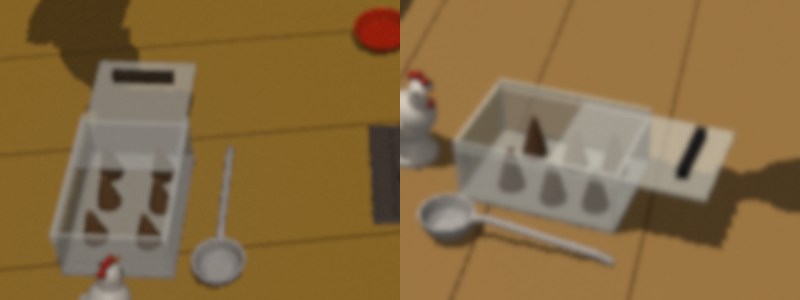

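Both views show the bar moved about 67 mm, so the lid is open at least that far (more than 60 mm). Next I move high over to the empty dish.

servo_tool:
  targets:
    - [0.03, 0.002, 0, -0.02]
    - [0.08, 0.005, 0, -0.04]
    - [0.14, 0.01, 0, -0.06]
    - [0.2, 0.013, 0, -0.08]
    - [0.26, 0.016, 0, -0.1]
    - [0.32, 0.02, 0, -0.12]
    - [0.36, 0.023, 0, -0.14]
    - [0.37, 0.023, 0, -0.14]

```text
time: 7.25
tcp_pos: [0.557, 0.1938, 0.2489]
eef_rot: [-3.138, -0.0, 1.576]
wrist_force: [-0.4, -1.5, -0.1]
width: 0.0001
grip_force: 0.0
```

servo_tool:
  targets:
    - [0, 0, 0, 0]
    - [0, 0, 0.04, 0]
    - [0, 0, 0.08, 0]
    - [0, 0, 0.12, 0]
    - [0, 0, 0.14, 0]
    - [0, 0, 0.14, 0]

```text
time: 8.0
tcp_pos: [0.5571, 0.1871, 0.1092]
eef_rot: [-3.137, 0.003, 1.568]
wrist_force: [-0.6, -0.2, -0.1]
width: 0.0001
grip_force: 0.0
```

```bash
python3 - <<'E'
from cell import ctrl
import cv2,numpy as np
s=ctrl.sense();print(s["time"],s["tcp_pos"],s["eef_rot"])
c=ctrl.capture("wrist")["img"];e=ctrl.capture("side")["img"]
o=np.hstack([cv2.resize(c,(400,300)),cv2.resize(e[240:450,130:410],(400,300))])
cv2.imwrite("pics/w5.png",o[:,:,::-1])
E
```

```text
8.0 [0.55706033 0.18712874 0.10919428] [-3.13742167e+00  2.61743730e-03  1.56770495e+00]
```

View pics/w5.png

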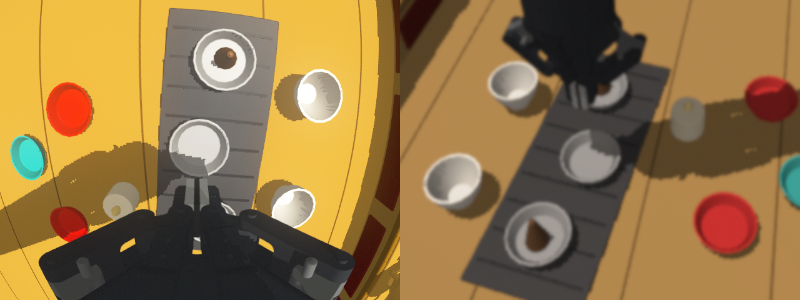

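The tips are above the middle dish; the offset in the picture is parallax from height. Descending to about 5 cm, with a small correction, and holding there.

servo_tool:
  targets:
    - [0.002, 0.002, 0.02, 0]
    - [0.002, 0.002, 0.035, 0]
    - [0.002, 0.002, 0.048, 0]
    - [0.002, 0.002, 0.056, 0]
    - [0.002, 0.002, 0.056, 0]
    - [0.002, 0.002, 0.056, 0]
    - [0.002, 0.002, 0.056, 0]
    - [0.002, 0.002, 0.056, 0]

```text
time: 9.1
tcp_pos: [0.5607, 0.1924, 0.0558]
eef_rot: [3.141, -0.0, 1.571]
wrist_force: [0.5, 1.0, 1.2]
width: -0.0
grip_force: 0.0
```

```bash
python3 - <<'E'
from cell import ctrl
import cv2,numpy as np
s=ctrl.sense();print(s["time"],s["tcp_pos"],s["eef_rot"])
c=ctrl.capture("wrist")["img"];e=ctrl.capture("side")["img"]
o=np.hstack([cv2.resize(c,(400,300)),cv2.resize(e[270:450,160:400],(400,300))])
cv2.imwrite("pics/w6.png",o[:,:,::-1])
E
```

```text
9.1 [0.56065883 0.19235069 0.05579839] [ 3.14068708e+00 -1.74871765e-04  1.57077180e+00]
```

View pics/w6.png

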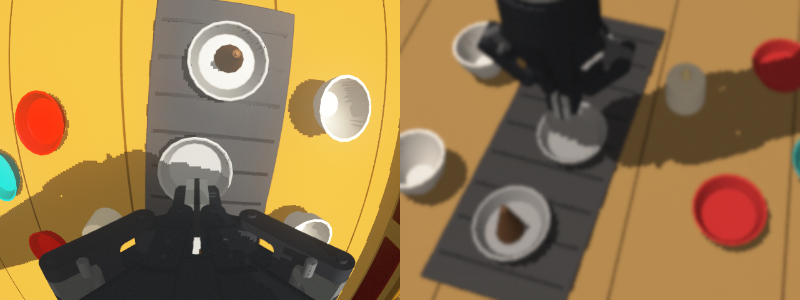

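The fingertips are just above the empty dish's middle and nothing is touched. Hold 3 s, then lift.

servo_tool:
  targets:
    - [0, 0, 0, 0]
    - [0, 0, 0, 0]
    - [0, 0, 0, 0]
    - [0, 0, 0, 0]
    - [0, 0, 0, 0]
    - [0, 0, 0, 0]
    - [0, 0, 0, 0]
    - [0, 0, 0, 0]

```text
time: 10.2
tcp_pos: [0.5603, 0.1922, 0.0553]
eef_rot: [3.142, 0.0, 1.571]
wrist_force: [-0.1, -0.3, 1.0]
width: -0.0001
grip_force: 0.0
```

servo_tool:
  targets:
    - [0, 0, 0, 0]
    - [0, 0, 0, 0]
    - [0, 0, 0, 0]
    - [0, 0, 0, 0]
    - [0, 0, 0, 0]
    - [0, 0, 0, 0]
    - [0, 0, 0, 0]
    - [0, 0, 0, 0]

```text
time: 11.2
tcp_pos: [0.5604, 0.1923, 0.0553]
eef_rot: [3.142, 0.0, 1.571]
wrist_force: [-0.8, -0.2, -0.1]
width: -0.0003
grip_force: 0.0
```

servo_tool:
  targets:
    - [0, 0, 0, 0]
    - [0, 0, 0, 0]
    - [0, 0, 0, 0]
    - [0, 0, 0, 0]
    - [0, 0, 0, 0]
    - [0, 0, 0, 0]
    - [0, 0, 0, 0]
    - [0, 0, 0, 0]

```text
time: 12.2
tcp_pos: [0.5604, 0.1922, 0.0553]
eef_rot: [3.141, 0.0, 1.571]
wrist_force: [-0.3, -0.2, -0.1]
width: -0.0001
grip_force: 0.0
```

servo_tool:
  targets:
    - [0, 0, -0.02, 0]
    - [0, 0, -0.06, 0]
    - [0, 0, -0.11, 0]
    - [0, 0, -0.16, 0]
    - [0, 0, -0.2, 0]
    - [0, 0, -0.22, 0]
    - [0, 0, -0.22, 0]
    - [0, 0, -0.22, 0]

```text
time: 13.2
tcp_pos: [0.5598, 0.1921, 0.2748]
eef_rot: [-3.141, 0.0, 1.571]
wrist_force: [-0.5, -1.1, 0.1]
width: 0.0002
grip_force: 0.0
```

```bash
python3 - <<'E'
from cell import ctrl
import cv2,numpy as np
from h import *
s=ctrl.sense();print(s["time"],s["tcp_pos"],s["dq"].round(3))
f=ctrl.capture("side");m=blob(f["img"].max(2)<60,(356,191));ys,xs=np.nonzero(m);print(len(xs),xs.mean(),ys.mean())
cv2.imwrite("pics/w7.png",f["img"][:,:,::-1])
E
```

```text
13.2 [0.55984804 0.19206861 0.27477612] [-0.001  0.014  0.003  0.016 -0.     0.    -0.002]
62 355.8709677419355 191.3548387096774
```

View pics/w7.png

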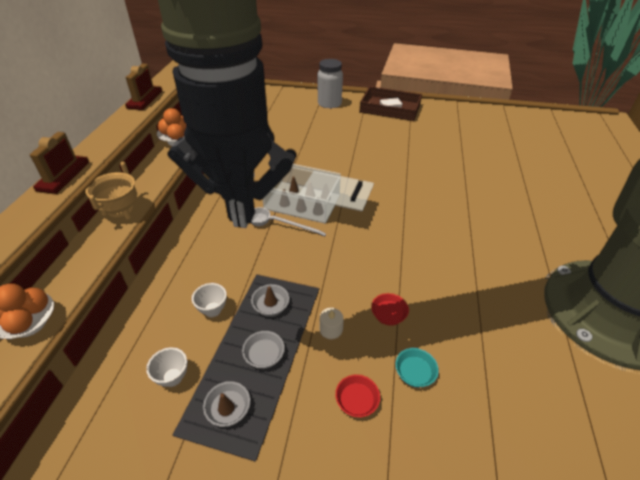

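The side view shows the lid still open (bar at (356,191)), every dish and cone in its original place, and the hand high and clear.

```bash
python3 -c "
from cell import ctrl
print(ctrl.job_done())"
```

```text
the job is handed in; nothing more can be done
None
```

I pushed the lid about 67 mm open (60 needed), held the fingertips about 5 cm above the middle of the empty centre dish for 3 s, lifted the hand to 27 cm and handed the job in; the last camera view showed nothing else disturbed.

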